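# Stretch a brake return spring onto its anchor post with a spring puller

### The job

Pick up the hooked spring puller, put its pin down into the pull-eye of the brake return spring and, with the puller only, swing the spring in past the guide stud on the side towards the spring's own pin, draw it out between the stud and the headed anchor post until the open hook can be swung across behind the post, and ease it back until the hook sits on the post under tension. Do not let the spring snap back, and do not touch spring or jig with the gripper. Then free the puller and lay it down on the work board clear of the jig, leaving the things that stand around where they are.

Things in the scene. Friction and masses are not known exactly. Their poses are not given: they have to be found in the camera images.
- work_board: Plywood work board 680 x 465 x 16 lying fixed on the bench; its top is 16 mm above the bench. Puller, jig and bystanders stand on it. Origin under its middle.
- puller: Spring puller, a tool lying on the board on its flat underside: black ribbed box handle 90 long x 26 wide x 38 high; a straight 8 mm steel shank leaves the handle's end 28 mm above the underside and ends in a 6 mm thick pin bent straight down. About 0.18 to 0.29 kg, centre of mass near the handle's middle. Origin under the handle's middle; x along the shank to the pin, y across the handle, z up.
- puller_grip (a point): Where to grip the puller, across y (26 mm): middle of the handle's length and width, 22 mm above its underside. Axes of puller. Low bystanders lie about 30 mm from the handle on both sides, so do not open the fingers wide.
- puller_tip (a point): Lower end of the puller's pin: 110 mm along x from the handle's middle, 2 mm above the plane of the handle's underside (20 mm below puller_grip). The shank's underside is 22 mm above the tip. Axes of puller.
- brake_jig: Brake jig: dark steel plate 185 x 150 x 10 on feet, top 16 mm above the board, fixed; carries a curved brake shoe, anchor post, guide stud and return spring. Origin on the board, 31.5 mm from the anchor post and 95 mm from spring_pin; x is the long way, from spring_pin to the post; z up. The plate ends 60 mm along x, 125 mm along -x, 75 mm to either side.
- hook_eye (a point): Centre of the closed pull-eye at the spring's free end: a flat horizontal ring of 5 mm wire, inner diameter 16, outer 26 mm. Wire mid-plane 29 mm above the board, 13 mm above the plate; it cannot rise or sink. x points along the spring away from spring_pin (the way to pull), z up, so y is to the left looking along the pull. 116.5 mm from spring_pin unstretched.
- hook_seat (a point): Where the post's axis lies in the hook when seated; axes of hook_eye, 18 mm nearer to spring_pin. The hook is a flat J of 5 mm wire between coil and eye: shank 12 mm right (-y) of the spring's axis, bowl (inner radius 9.5) next to the eye, tip coming back on the left (+y). For the post to pass in from the left, between tip and coil, the hook must be pulled 20 to 30 mm (best 25) beyond seated.
- hook_tip (a point): End of the hook's J (wire centre): 8.5 mm nearer to spring_pin than hook_seat and 14 mm left (+y) of the spring's axis; the wire's outside is 16.5 mm left of it. Axes of hook_eye. The mouth between this tip and the end of the coil, 32 mm nearer to spring_pin, is open to the left.
- anchor_post (a point): Anchor post on the jig, upright, 10 mm diameter, with a 16 mm round head (underside 34 mm, top 38 mm above the board) over which the hook cannot pass. This point is on its axis at the height of the spring wire, 126.5 mm from spring_pin. Axes of brake_jig.
- guide_stud (a point): Plain headless guide stud, 8 mm diameter, top 34 mm above the board, right of the anchor post; point on its axis at wire height, 146 mm from spring_pin, 0.372 rad clockwise (from above) of the post. The spring starts parked beyond it. Stretched under 10 mm it swings past the stud on the spring_pin side. The hook can be drawn out between stud and post with the spring 0.21 rad clockwise of the post.
- spring_pin (a point): Fixed pin in the web of the brake shoe on the jig, round which the fixed end of the spring swings; point at the height of the spring wire. Axes of brake_jig.
- spring (a joint): Swing of the spring about spring_pin, rad, counter-clockwise from above positive; 0 = pointing at the anchor post; range -0.95 to 0.3. Starts at -0.8 to -0.5. It turns with slight friction and stays where left.
- spring_hook (a joint): Stretch of the spring, m: 0 = at rest, 0.028 = seated on the post, 0.053 = best for passing over the post, 0.07 = end stop. Pull needed: 3 N plus 0.15 N per mm.
- v_block_mid (a point): Bystander: grey steel V-block 49 x 52 x 34, lying beside the puller's handle; its centre.
- setting_ring_mid (a point): Bystander: steel setting ring 58 diameter x 20, lying beside the puller's handle; its centre.
- ink_bottle_mid (a point): Bystander: small ink bottle 39 diameter x 82 high, standing beside the jig; its centre.
- wheel_nut_mid (a point): Bystander: wheel nut 30 diameter x 19 beside the jig; its centre.

How it is judged:
By the outcome, as a careful person would: the job done as asked, in the order asked, and still so for the second after the job is handed in, with the robot touching nothing.
It also fails if it takes over 58 s, if anything falls off the work surface, if the arm or the gripper's body presses on something with over 40 N, if the wrist force passes 120 N, or if a joint passes its speed limit or range.

### The arm

A 6-joint arm with a two-finger parallel gripper is mounted at the origin on the work surface; the furniture and walls round the work are solid. World frame = base frame: x ahead of the robot, y to its left, z up, the work surface at z = 0. Lengths are in m, angles in rad, forces in N, time in s.
With the tool pointing down it reaches from about 0.35 to 0.725 m from the base axis. Payload 6 kg.
Tool frame: the origin (TCP) lies between the finger pads; the fingertips stand tip_extent ahead of it and the grasp point (between the pads) lies 6 mm ahead of it (tip_extent is the distance from the TCP to the fingertips, in m); y points along the fingers, x is the direction in which the jaws open and shut, and the axes are right-handed (so a half turn about y gives the same grasp; the last joint's range is limited). The gripper opens to 85 mm and grips with 20 to 120 N. Pads are 22 mm wide; open, the fingers measure 114 mm over their backs; the gripper's body (76 mm by 85 mm) begins 54 mm behind the grasp point. The pads swing forward as they close: fully open they stand 13 mm farther back than shut.
Start: joints at [1.634, 0.04, 0.085, 0, -1.615, -0.334], TCP at [0.16, 0.578, 0.256] pointing down, gripper open.
Joint ranges: [-2.56, 2.56], [-1.29, 2.01], [-1.08, 1.49], [-3.29, 1.98], [-2.81, -0.18], [-2.99, 2.99]. Speed limits (rad/s): [2.57, 2.57, 3.01, 3.14, 3.14, 3.14].

### API

Orientations are given as a unit quaternion [w, x, y, z].
In Python, from bench import * gives the robot as it stands. The module is installed in compiled form; this text tells all that it offers.
- The arm moves only by the shell command python3 -m handwheel 'ROWS' [OPENING] [FORCE]. ROWS is JSON, a list that holds one entry, the list of rows, each a list of 4 numbers: the shift along the tool's x, y, z in m, then the turn about the tool's y in degrees. In form: [[[x, y, z, roll], ...]]. A call has 1 to 8 rows; each row shifts and turns the commanded pose from where the row before left it, along the tool's axes as they then stand; what a row does not reach is not made up. A row lasts 1/12 s, in which the tool goes at most 41.7 mm and 7.16 degrees, less where a joint would pass 70% of its speed; a pose out of reach is approached as far as the arm can. A call with a gripper value outside its range is refused whole. OPENING is the opening, from 0 (shut) to 1 (fully open), set as the call begins (- or left out, the last holds). The fingers move at their own pace and stop on an object; FORCE is the grip in N (left out, the last holds). Time passes only in rows, so rows that do not move let the fingers close. It gives the time, the measured TCP pose, the force and the opening at its end, in the units of the state.
- get_obs(): the state, without advancing time (a new reading comes with each control period).
- read_camera(name): name is "scene" or "top" or "wrist"; returns the picture (400x640x3 uint8, red, green, blue); there is no depth.
- calibration(name): a dict with "fovy" (degrees; the focal length in pixels is half the picture's height over the tangent of half this angle, whatever the lens; pixels are square), "cx", "cy" (the principal point, pixels), "k1" (the pictures are not rectified: a ray, as slopes to the right and down, at radius r is drawn at 1 + k1 r^2 times it, then the intrinsics apply), "camera_from_world" (4x4, takes a point from world to camera coordinates). Camera axes: x right, y down, z forward; pixel columns grow to the right and rows downward; lengths in m; the calibration is good to about 2 mm. A picture is of the moment at which its call begins: read the wrist's pose just before it. calibration takes no time and is no camera call; for the wrist camera it gives the pose at the moment of the call.
- close_job(): hands the job in, once; it reports no verdict.
Trained networks look in the newest picture that a camera, given by its name, has taken for a name from the list of things; names that differ only in an ending like _2 or _b are one class to them, and where a whole thing is asked for, a point or a joint stands for the part that bears it (a point fixed in the world has none). Each returns a list of dicts, best first, with "conf" (0 to 1); they miss things now and then, are a little off and sometimes report something else, mostly with a low value. They report only what shows in the picture. A call takes as long as a camera call.
- cut_out(camera, target): "pixels" (400x640 bool, what is visible of it) and "location" ([column, row] in pixels, amid what is visible of it).
- mark_of(camera, target): "location" ([column, row] in pixels: a listed point, or the origin of a listed thing).
The state is a dict: "time": time; "joint_positions": joint angles; "qvel": joint speeds; "joint_efforts": joint torques, N m; "eef_pos": TCP position; "ee_rot": TCP orientation; "contact_force": force on the tool from outside, world axes, zero at the start; "ft_torque": the same for the moment, N m; "grip_width": finger opening in m.
Only numpy, scipy, OpenCV 4.12 (cv2) and the standard library are available. Lean on these libraries where they do the work, as an engineer would, in place of code of your own. Each camera call takes 0.05 s, during which the arm holds its last target. There are 200 camera calls.

## Working session

There is one attempt and no reset: what is moved stays moved. The work goes in short steps, Python scripts to look and compute and a shell command to move; the robot and the scene stay as the last step left them, time stands still between calls to the robot, and variables do not carry over. Pictures are saved under pics/ and viewed, about 8 in all and at most 12, crops included, and the job is handed in when it is done.

```bash
mkdir -p pics; ls; cat > h.py <<'E'
from bench import *
import numpy as np, cv2
def ray(c,px):
    k=calibration(c); f=200/np.tan(np.radians(k['fovy'])/2)
    d=np.array([(px[0]-k['cx'])/f,(px[1]-k['cy'])/f]); u=d.copy()
    for _ in range(20): u=d/(1+k['k1']*(u@u))
    M=np.array(k['camera_from_world']); R=M[:3,:3]
    return -R.T@M[:3,3], R.T@np.array([u[0],u[1],1])
def at(c,px,z):
    o,d=ray(c,px); return o+d*(z-o[2])/d[2]
def proj(c,P):
    k=calibration(c); f=200/np.tan(np.radians(k['fovy'])/2)
    M=np.array(k['camera_from_world']); p=M[:3,:3]@np.array(P)+M[:3,3]; u=p[:2]/p[2]
    u=u*(1+k['k1']*(u@u)); return u*f+[k['cx'],k['cy']]
def Rq(q):
    w,x,y,z=q
    from scipy.spatial.transform import Rotation as Ro
    return Ro.from_quat([x,y,z,w]).as_matrix()
def save(c,n):
    im=read_camera(c); cv2.imwrite('pics/'+n,im[:,:,::-1]); return im
E
python3 - <<'E'
from h import *
o=get_obs(); print(o['eef_pos'],Rq(o['ee_rot']).round(3),o['grip_width'])
Z=dict(puller=.016,puller_grip=.038,puller_tip=.018,brake_jig=.016,hook_eye=.045,hook_seat=.045,hook_tip=.045,anchor_post=.045,guide_stud=.045,spring_pin=.045,v_block_mid=.033,setting_ring_mid=.026,ink_bottle_mid=.057,wheel_nut_mid=.0255)
for c in('top','scene'):
    save(c,c+'0.png')
    for n,z in Z.items():
        m=mark_of(c,n)
        for d in m[:2]: print(c,n,round(d['conf'],2),np.round(d['location'],1),at(c,d['location'],z)[:2].round(4))
E
```

```text
pics
[0.1603488  0.57787542 0.25528029] [[-0.267 -0.     0.964]
 [-0.964 -0.002 -0.267]
 [ 0.002 -1.     0.   ]] 0.085137325852508
top puller 0.86 [256.9 211.5] [0.4245 0.2528]
top puller 0.32 [383.4 173.8] [ 0.5381 -0.1017]
top puller_grip 0.73 [255.9 210.3] [0.4239 0.2523]
top puller_tip 0.65 [289.2 235.6] [0.3582 0.161 ]
top brake_jig 0.58 [371.6 191.4] [ 0.4863 -0.0674]
top hook_eye 0.41 [378.5 160.9] [ 0.5669 -0.0835]
top hook_eye 0.17 [383.  172.6] [ 0.5334 -0.0954]
top hook_seat 0.52 [382.7 171.6] [ 0.5362 -0.0946]
top anchor_post 0.89 [359.5 188.6] [ 0.487 -0.03 ]
top anchor_post 0.53 [372.6 190.8] [ 0.4813 -0.0658]
top guide_stud 0.87 [362.3 169.8] [ 0.5406 -0.0382]
top guide_stud 0.31 [372.6 192.6] [ 0.4763 -0.0657]
top spring_pin 0.63 [412.7 193.5] [ 0.4753 -0.1754]
top v_block_mid 0.65 [235.8 233.2] [0.3611 0.3047]
top setting_ring_mid 0.67 [362.1 166.8] [ 0.5549 -0.0401]
top setting_ring_mid 0.57 [266.5 183.6] [0.5022 0.2278]
top ink_bottle_mid 0.5 [369.4 192. ] [ 0.4751 -0.0552]
top ink_bottle_mid 0.48 [327.3 217.9] [0.4026 0.0581]
top wheel_nut_mid 0.56 [239.3 234.5] [
[... 231 characters left out ...]
_eye 0.64 [338.  181.5] [ 0.5478 -0.0741]
scene hook_seat 0.39 [348.3 179.4] [ 0.5371 -0.1069]
scene hook_tip 0.59 [346.  204.9] [0.4242 0.0362]
scene hook_tip 0.42 [346.4 183. ] [ 0.522  -0.0806]
scene anchor_post 0.82 [343.4 191. ] [ 0.4886 -0.0288]
scene guide_stud 0.83 [331.5 189.3] [ 0.5207 -0.017 ]
scene spring_pin 0.91 [380.7 180.5] [ 0.4616 -0.1612]
scene v_block_mid 0.7 [285.1 265.7] [0.3467 0.2996]
scene setting_ring_mid 0.69 [266.3 227.2] [0.506  0.2185]
scene setting_ring_mid 0.27 [359.1 198.5] [ 0.453  -0.0518]
scene ink_bottle_mid 0.94 [351.2 206.3] [0.3925 0.055 ]
scene ink_bottle_mid 0.37 [348.4 179. ] [ 0.5178 -0.0841]
scene wheel_nut_mid 0.66 [373.3 211.4] [ 0.3767 -0.012 ]
```

```bash
python3 - <<'E'
from h import *
im=cv2.imread('pics/top0.png')[130:260,210:440]; cv2.imwrite('pics/v1.png',cv2.resize(im,(796,450),interpolation=cv2.INTER_CUBIC))
E
```

```text
(no output)
```

View pics/v1.png

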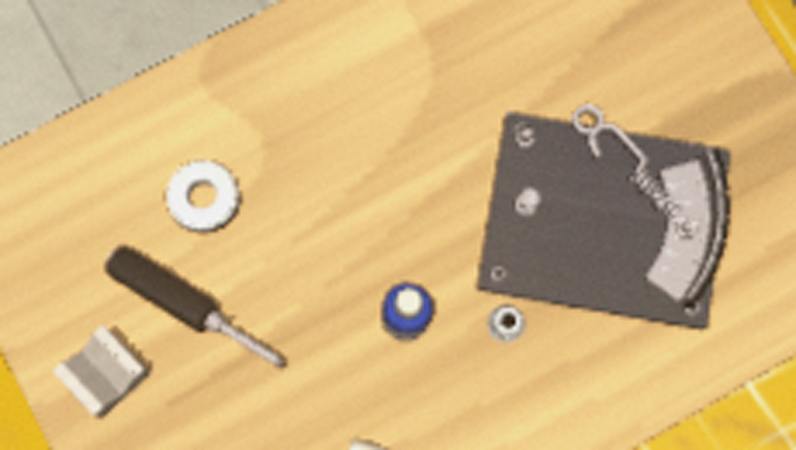

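```bash
cat >> h.py <<'E'
def plan(P,yaw,n=None,start=None):
    """tool rows from present (or start=(P,yaw)) pose to target; yaw = world angle (deg) of tool x"""
    o=get_obs(); p=np.array(o['eef_pos']); R=Rq(o['ee_rot']); y=np.degrees(np.arctan2(R[1,0],R[0,0]))
    if start: p,y=np.array(start[0]),start[1]
    d=np.array(P)-p; dy=(yaw-y+180)%360-180
    if n is None: n=int(np.ceil(max(np.linalg.norm(d)/.036,abs(dy)/6.8,1)))
    rows=[]
    for i in range(n):
        a=np.radians(y+dy*i/n); s=d/n
        rows.append([round(float(s[0]*np.cos(a)+s[1]*np.sin(a)),4),round(float(-s[2]),4),round(float(-s[0]*np.sin(a)+s[1]*np.cos(a))*-1,4),round(-dy/n,2)])
    print('from',p.round(4),round(y,1),'n',n)
    for i in range(0,n,8): print(str([rows[i:i+8]]).replace(' ',''))
E
python3 - <<'E'
from h import *
print(get_obs()['time']); plan([.424,.2525,.20],144.2)
E
```

```text
1.5
from [0.1605 0.5781 0.2563] -105.5 n 17
[[[0.0143,0.0033,-0.0201,np.float64(6.49)],[0.012,0.0033,-0.0215,np.float64(6.49)],[0.0094,0.0033,-0.0228,np.float64(6.49)],[0.0068,0.0033,-0.0237,np.float64(6.49)],[0.0041,0.0033,-0.0243,np.float64(6.49)],[0.0013,0.0033,-0.0246,np.float64(6.49)],[-0.0015,0.0033,-0.0246,np.float64(6.49)],[-0.0042,0.0033,-0.0243,np.float64(6.49)]]]
[[[-0.007,0.0033,-0.0236,np.float64(6.49)],[-0.0096,0.0033,-0.0227,np.float64(6.49)],[-0.0121,0.0033,-0.0215,np.float64(6.49)],[-0.0144,0.0033,-0.02,np.float64(6.49)],[-0.0166,0.0033,-0.0182,np.float64(6.49)],[-0.0185,0.0033,-0.0162,np.float64(6.49)],[-0.0203,0.0033,-0.014,np.float64(6.49)],[-0.0217,0.0033,-0.0116,np.float64(6.49)]]]
[[[-0.0229,0.0033,-0.0091,np.float64(6.49)]]]
```

```bash
sed -i 's/np.cos(a))\*-1,4)/np.cos(a)),4)/; s/round(-dy\/n,2)/round(float(-dy\/n),2)/' h.py
python3 -m handwheel '[[[0.0143,0.0033,0.0201,6.5],[0.012,0.0033,0.0215,6.5],[0.0094,0.0033,0.0228,6.5],[0.0068,0.0033,0.0237,6.5],[0.0041,0.0033,0.0243,6.5],[0.0013,0.0033,0.0246,6.5],[-0.0015,0.0033,0.0246,6.5],[-0.0042,0.0033,0.0243,6.5]]]' 0.52 100
python3 -m handwheel '[[[-0.007,0.0033,0.0236,6.5],[-0.0096,0.0033,0.0227,6.5],[-0.0121,0.0033,0.0215,6.5],[-0.0144,0.0033,0.02,6.5],[-0.0166,0.0033,0.0182,6.5],[-0.0185,0.0033,0.0162,6.5],[-0.0203,0.0033,0.014,6.5],[-0.0217,0.0033,0.0116,6.5]]]'
python3 -m handwheel '[[[-0.0229,0.0033,0.009,6.5],[0,0,0,0],[0,0,0,0]]]'
python3 - <<'E'
from h import *
o=get_obs(); print(o['eef_pos'],o['grip_width'],o['joint_positions'])
save('wrist','w1.png')
for n,z in dict(puller=.016,puller_grip=.038,puller_tip=.018,v_block_mid=.033,setting_ring_mid=.026).items():
    for d in mark_of('wrist',n)[:2]: print(n,round(d['conf'],2),np.round(d['location'],1),at('wrist',d['location'],z)[:2].round(4))
d=cut_out('wrist','puller')[0]; m=d['pixels']; ys,xs=np.nonzero(m)
print(d['conf'],m.sum(),xs.min(),xs.max(),ys.min(),ys.max())
plan([.424,.2525,.20],144.2)
print(np.array(calibration('wrist')['camera_from_world']).round(3))
E
```

```text
time: 2.17
eef_pos: [0.285, 0.4237, 0.2299]
ee_rot: [0.136, -0.136, 0.694, -0.694]
contact_force: [0.5, -0.7, 0.7]
grip_width: 0.0442
time: 2.83
eef_pos: [0.4087, 0.2703, 0.2036]
ee_rot: [-0.182, 0.182, 0.683, -0.683]
contact_force: [0.7, -1.0, 0.6]
grip_width: 0.0445
time: 3.08
eef_pos: [0.4241, 0.2512, 0.2]
ee_rot: [0.219, -0.219, -0.672, 0.672]
contact_force: [-0.5, 0.3, 0.0]
grip_width: 0.0444
[0.42405196 0.25124166 0.20004769] 0.044398475562400966 [ 9.44960789e-01 -2.49944661e-01 -2.85376902e-01  3.75399443e-05
 -1.53572161e+00 -1.57534881e+00]
puller 0.77 [324.  183.7] [0.4163 0.2512]
puller_grip 0.63 [324.3 191.4] [0.4178 0.2536]
puller_grip 0.39 [157.8  47. ] [0.4587 0.0677]
puller_tip 0.87 [320.6  74.3] [0.3574 0.1643]
v_block_mid 0.86 [409.8 184.5] [0.3459 0.2987]
setting_ring_mid 0.61 [246.7 211.1] [0.4969 0.2262]
0.65 3323 310 341 64 237
from [0.4232 0.2528 0.2003] 144.1 n 1
[[[-0.0008,0.0003,-0.0002,-0.13]]]
[[-0.809  0.587 -0.001  0.195]
 [ 0.562  0.775  0.289 -0.455]
 [ 0.17   0.233 -0.957  0.194]
 [ 0.     0.     0.     1.   ]]
```

View pics/w1.png

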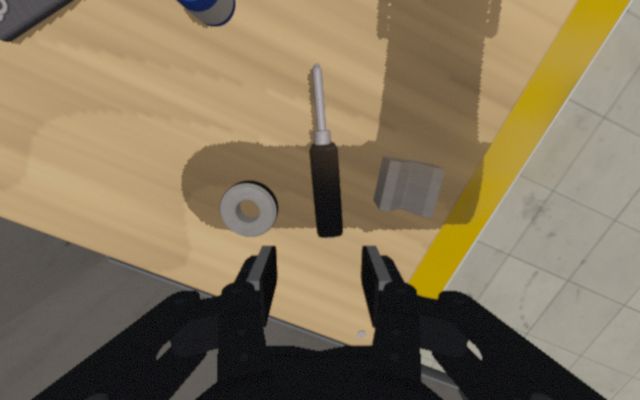

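```bash
python3 - <<'E'
from h import *
im=save('wrist','w2.png'); m=cut_out('wrist','puller')[0]['pixels']
print('cam',ray('wrist',(0,0))[0].round(3))
g=im.max(2)
for r in range(56,245,8):
    x=np.nonzero(m[r])[0]
    if len(x): print(r,x.min(),x.max(),g[r,x].mean().round(), at('wrist',(x.mean(),r),.054)[:2].round(4))
d=np.nonzero((m&(g<60)).sum(1)>8)[0]; print(d.min(),d.max())
E
```

```text
cam [0.381 0.193 0.317]
64 313 317 140.0 [0.3594 0.1587]
72 311 319 152.0 [0.3629 0.1635]
80 312 320 153.0 [0.3659 0.1689]
88 312 322 151.0 [0.3688 0.1744]
96 313 321 152.0 [0.3725 0.1794]
104 314 322 154.0 [0.3756 0.1851]
112 314 322 151.0 [0.3793 0.1903]
120 315 323 152.0 [0.3825 0.1961]
128 315 324 143.0 [0.386  0.2017]
136 312 329 150.0 [0.3893 0.2077]
144 309 334 67.0 [0.3926 0.2138]
152 306 335 52.0 [0.3974 0.2189]
160 307 336 49.0 [0.4008 0.2251]
168 309 337 41.0 [0.4039 0.2317]
176 310 337 34.0 [0.4078 0.2379]
184 310 338 32.0 [0.4118 0.2442]
192 311 339 28.0 [0.4154 0.2509]
200 312 339 24.0 [0.4195 0.2574]
208 313 340 25.0 [0.4233 0.2643]
216 313 340 25.0 [0.4279 0.2707]
224 314 340 21.0 [0.4322 0.2775]
232 315 340 30.0 [0.4365 0.2845]
144 235
```

```bash
python3 -m handwheel '[[[0.0062,0,0.0045,-4.4],[0,0.03,0,0],[0,0.035,0,0],[0,0.035,0,0],[0,0.03,0,0],[0,0.016,0,0],[0,0.01,0,0],[0,0,0,0]]]'
python3 - <<'E'
from h import *
o=get_obs(); print(o['time'],o['contact_force'],o['grip_width']); plan([.4162,.252,.044],148.5)
print(calibration('scene').keys())
E
```

```text
time: 4.2
eef_pos: [0.415, 0.2514, 0.0421]
ee_rot: [0.193, -0.192, -0.679, 0.682]
contact_force: [0.8, -1.3, 0.5]
grip_width: 0.0444
4.2 [ 0.76788538 -1.30798021  0.50551586] 0.04441289455536097
from [0.415  0.2514 0.0421] 148.4 n 1
[[[-0.0007,-0.0019,-0.0012,-0.1]]]
dict_keys(['fovy', 'cx', 'cy', 'k1', 'camera_from_world'])
```

```bash
python3 -m handwheel '[[[0,0,0,0],[0,0,0,0],[0,0,0,0],[0,0,0,0],[0,0,0,0],[0,0,0,0]]]' 0 110
python3 -m handwheel '[[[0,-0.01,0,0],[0,-0.03,0,0],[0,-0.03,0,0],[0,-0.03,0,0],[0,-0.02,0,0],[0,0,0,0]]]'
python3 - <<'E'
from h import *
o=get_obs(); print(o['eef_pos'],o['contact_force'],o['grip_width'])
save('wrist','w3.png')
p=o['eef_pos']
print([(d['conf'],d['location'],at('wrist',d['location'],p[2]-.026)) for d in mark_of('wrist','puller_tip')])
for c in('scene','top'):print([(round(d['conf'],2),d['location'],at(c,d['location'],p[2]-.026)[:2]) for d in mark_of((save(c,c+'3.png') is not None) and c,'puller_tip')][:2])
E
```

```text
time: 4.7
eef_pos: [0.4167, 0.253, 0.0461]
ee_rot: [-0.192, 0.193, 0.681, -0.679]
contact_force: [-2.0, -0.2, 7.0]
grip_width: 0.0244
time: 5.2
eef_pos: [0.4174, 0.2532, 0.17]
ee_rot: [-0.191, 0.194, 0.683, -0.678]
contact_force: [0.8, 0.1, -1.8]
grip_width: 0.025
[0.41740216 0.25321205 0.16996768] [ 0.84358763  0.11554208 -1.77281465] 0.024984459748439703
[(0.83, [316.9, 25.5], array([0.35964716, 0.15935664, 0.14396768]))]
[(0.88, [334.5, 192.9], array([0.33339384, 0.17836647])), (0.45, [381.5, 180.0], array([0.30801766, 0.06026168]))]
[(0.6, [287.3, 232.1], array([0.35271799, 0.15756955])), (0.59, [240.8, 232.5], array([0.35022332, 0.26994455]))]
```

View pics/w3.png

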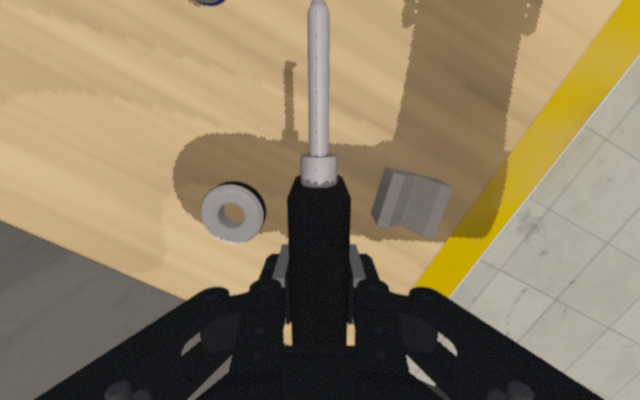

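```bash
python3 -m handwheel '[[[-0.0163,-0.005,0.0236,0],[-0.0163,-0.005,0.0236,0],[-0.0163,-0.005,0.0236,0],[-0.0163,-0.005,0.0236,0],[-0.0163,-0.005,0.0236,0]]]' 
python3 -m handwheel '[[[-0.0163,-0.005,0.0236,0],[-0.0163,-0.005,0.0236,0],[-0.0163,-0.005,0.0236,0],[-0.0163,-0.005,0.0236,0],[-0.0163,-0.005,0.0236,0],[0,0,0,0],[0,0,0,0]]]' 
python3 - <<'E'
from h import *
o=get_obs(); print(o['eef_pos'],o['contact_force'],o['grip_width'])
save('wrist','w4.png')
for n,z in dict(hook_eye=.045,hook_seat=.045,hook_tip=.045,anchor_post=.045,guide_stud=.045,spring_pin=.045,brake_jig=.016,ink_bottle_mid=.057,wheel_nut_mid=.0255).items():
    for d in mark_of('wrist',n)[:2]: print(n,round(d['conf'],2),np.round(d['location'],1),at('wrist',d['location'],z)[:2].round(4))
E
```

```text
time: 5.92
eef_pos: [0.4229, 0.1076, 0.1884]
ee_rot: [0.193, -0.192, -0.68, 0.681]
contact_force: [1.9, -0.2, -3.5]
grip_width: 0.0248
time: 6.5
eef_pos: [0.4307, -0.0355, 0.2135]
ee_rot: [0.194, -0.193, -0.68, 0.68]
contact_force: [-0.6, 0.4, -2.9]
grip_width: 0.0247
[ 0.43071414 -0.03546859  0.21353184] [-0.64021526  0.38918298 -2.87062535] 0.024696327711986512
hook_eye 0.95 [189.4 216.5] [ 0.5566 -0.0821]
hook_seat 0.73 [194.2 199.9] [ 0.5416 -0.093 ]
hook_tip 0.7 [206.2 195.1] [ 0.5285 -0.0904]
anchor_post 0.72 [393.6 253.6] [0.3984 0.0653]
anchor_post 0.61 [270.4 220.2] [ 0.4889 -0.0346]
guide_stud 0.57 [226.9 246. ] [ 0.5445 -0.0346]
spring_pin 0.61 [211.2 100.7] [ 0.4699 -0.1589]
brake_jig 0.92 [260.6 191.4] [ 0.4892 -0.0619]
ink_bottle_mid 0.7 [394.6 255.1] [0.3983 0.0606]
wheel_nut_mid 0.97 [353.9 181.7] [ 0.3962 -0.0201]
```

View pics/w4.png

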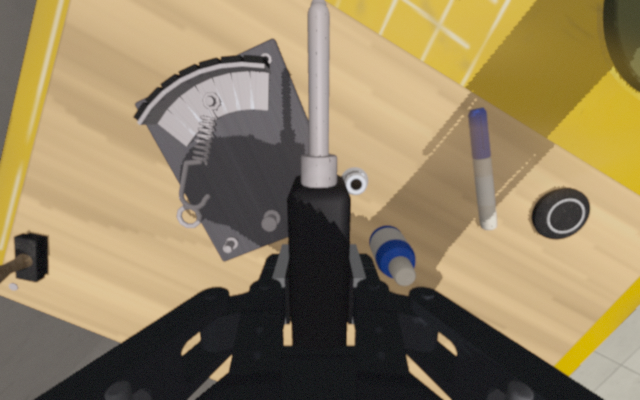

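```bash
python3 - <<'E'
from h import *
for z in(.0,.05,.1): print(at('wrist',(32,257),z))
plan([.5741,.0265,.125],170.8)
E
```

```text
[ 0.78216747 -0.13935674  0.        ]
[ 0.72339586 -0.13283306  0.05      ]
[ 0.66462425 -0.12630938  0.1       ]
from [ 0.431  -0.0338  0.2142] 148.4 n 5
[[[-0.0181,0.0178,-0.0253,-4.47],[-0.02,0.0178,-0.0238,-4.47],[-0.0218,0.0178,-0.0221,-4.47],[-0.0234,0.0178,-0.0204,-4.47],[-0.025,0.0178,-0.0185,-4.47]]]
```

View pics/scene3.png

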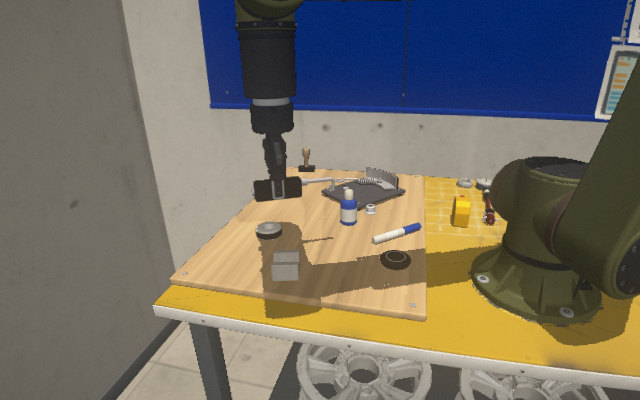

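```bash
python3 -m handwheel '[[[-0.0181,0.0178,-0.0253,-4.5],[-0.02,0.0178,-0.0238,-4.5],[-0.0218,0.0178,-0.0221,-4.5],[-0.0234,0.0178,-0.0204,-4.5],[-0.025,0.0178,-0.0185,-4.4],[0,0,0,0],[0,0,0,0]]]' 
for i in 1 2 3; do python3 -m handwheel '[[[0,0,0,0]]]'; done
python3 - <<'E'
from h import *
z=get_obs()['eef_pos'][2]
for c in('top','scene','wrist'):
    save(c,c+'5.png')
    for n,zz in dict(puller_tip=z-.026,hook_eye=.045).items():
        for d in mark_of(c,n)[:2]: print(c,n,round(d['conf'],2),np.round(d['location'],1),at(c,d['location'],zz)[:2].round(4))
plan([.5741,.0265,.125],170.8)
E
```

```text
time: 7.58
eef_pos: [0.5738, 0.0264, 0.1215]
ee_rot: [0.059, -0.054, -0.704, 0.706]
contact_force: [-0.2, 0.5, -1.6]
grip_width: 0.0245
time: 7.67
eef_pos: [0.5742, 0.026, 0.1253]
ee_rot: [0.057, -0.057, -0.704, 0.705]
contact_force: [0.4, 0.7, -2.3]
grip_width: 0.0245
time: 7.75
eef_pos: [0.5743, 0.026, 0.127]
ee_rot: [-0.056, 0.058, 0.705, -0.705]
contact_force: [-1.0, 0.1, -2.2]
grip_width: 0.0244
time: 7.83
eef_pos: [0.5743, 0.026, 0.1273]
ee_rot: [-0.056, 0.058, 0.705, -0.704]
contact_force: [-0.0, -1.0, -1.8]
grip_width: 0.0247
top puller_tip 0.57 [384.3 159.6] [ 0.5528 -0.0892]
top hook_eye 0.75 [362.  186.7] [ 0.4925 -0.0369]
top hook_eye 0.49 [379.7 162.9] [ 0.5612 -0.0868]
scene puller_tip 0.81 [338.9 163.6] [ 0.5395 -0.0683]
scene hook_eye 0.49 [338.  182.4] [ 0.543  -0.0686]
wrist puller_tip 0.86 [317.2  27.3] [ 0.5577 -0.0817]
wrist hook_eye 0.63 [319.3  47.7] [ 0.5562 -0.085 ]
from [0.5741 0.0261 0.1253] 170.8 n 1
[[[0.0001,0.0003,-0.0004,-0.02]]]
```

```bash
python3 - <<'E'
from h import *
im=cv2.imread('pics/wrist5.png')[0:160,230:410]; cv2.imwrite('pics/v5.png',cv2.resize(im,(675,600),interpolation=cv2.INTER_CUBIC))
print(proj('wrist',[.5574,-.082,.099]),proj('wrist',[.5566,-.0821,.045]),proj('wrist',[.4899,-.0347,.045]),proj('wrist',[.4899,-.0347,.054]),proj('wrist',[.5438,-.0338,.05]))
E
```

```text
[317.81417059  27.91287569] [319.45475294  53.09740691] [434.22082754 115.4293271 ] [439.74162281 115.39213205] [351.59286965 131.2353229 ]
```

View pics/v5.png

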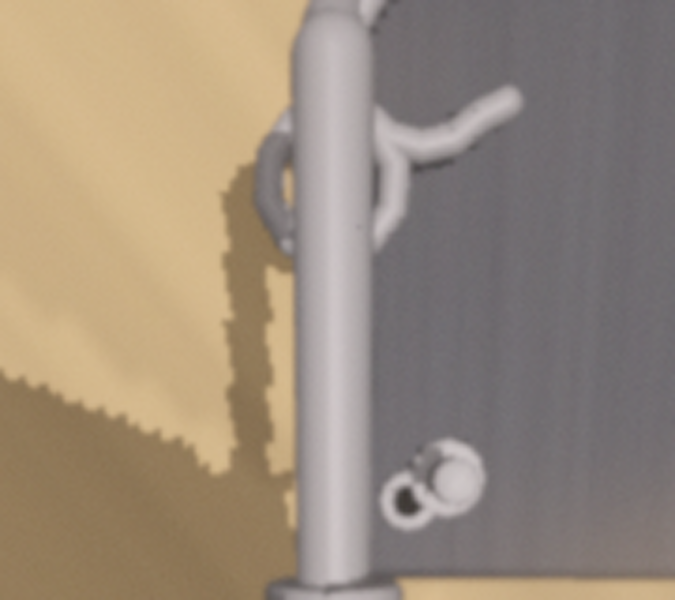

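```bash
python3 -m handwheel '[[[0.0004,0.012,0.0025,0],[0,0.015,0,0],[0,0.01,0,0],[0,0.005,0,0],[0,0,0,0],[0,0,0,0]]]' 
python3 - <<'E'
from h import *
save('wrist','w6.png');o=get_obs();print(o['eef_pos'],o['contact_force'])
for n,zz in dict(puller_tip=o['eef_pos'][2]-.028,hook_eye=.045).items():
    for d in mark_of('wrist',n)[:2]: print(n,round(d['conf'],2),np.round(d['location'],1),at('wrist',d['location'],zz)[:2].round(4))
im=cv2.imread('pics/w6.png')[0:160,230:410]; cv2.imwrite('pics/v6.png',cv2.resize(im,(675,600),interpolation=cv2.INTER_CUBIC))
im=cv2.imread('pics/w6.png')
print(im.shape)
E
```

```text
time: 8.78
eef_pos: [0.5734, 0.0236, 0.0831]
ee_rot: [0.057, -0.057, -0.705, 0.705]
contact_force: [1.0, -0.4, -2.4]
grip_width: 0.0243
[0.57373708 0.02367476 0.08375765] [ 0.43622921  0.11192941 -1.90023834]
puller_tip 0.82 [317.3  26.4] [ 0.5573 -0.0854]
hook_eye 0.83 [319.4  32.8] [ 0.5564 -0.0854]
(400, 640, 3)
```

View pics/v6.png

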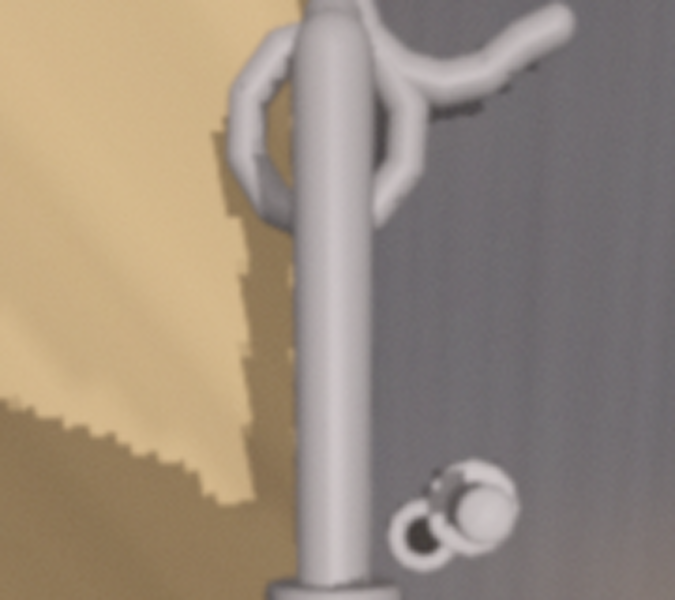

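```bash
python3 -m handwheel '[[[0,0.005,0,0],[0,0.004,0,0],[0,0.003,0,0],[0,0,0,0],[0,0,0,0]]]' 
python3 -m handwheel '[[[0,0.003,0,0],[0,0.0025,0,0],[0,0,0,0],[0,0,0,0]]]' 
python3 - <<'E'
from h import *
save('wrist','w7.png');o=get_obs();print(o['eef_pos'],o['contact_force'])
im=cv2.imread('pics/w7.png')
for n,zz in dict(puller_tip=o['eef_pos'][2]-.028,hook_eye=.045,guide_stud=.05).items():
    for d in mark_of('wrist',n)[:2]: print(n,round(d['conf'],2),np.round(d['location'],1),at('wrist',d['location'],zz)[:2].round(4))
E
```

```text
time: 9.35
eef_pos: [0.5732, 0.0236, 0.0708]
ee_rot: [0.057, -0.057, -0.705, 0.705]
contact_force: [-0.0, -0.7, -2.5]
grip_width: 0.0246
time: 9.68
eef_pos: [0.5732, 0.0237, 0.0655]
ee_rot: [0.057, -0.057, -0.705, 0.705]
contact_force: [0.0, 0.5, -2.5]
grip_width: 0.0244
[0.57337524 0.02366497 0.06569123] [ 0.65141679  0.00993923 -1.62568532]
puller_tip 0.85 [319.   25.3] [ 0.556  -0.0857]
guide_stud 0.71 [365.3 135. ] [ 0.5433 -0.0374]
```

```bash
python3 - <<'E'
from h import *
S=np.array([.4695,-.1615]);phi=80.8
def pt(r,a): a=np.radians(a); return S+r*np.array([np.cos(a),np.sin(a)])
a=np.radians(170.8); X=np.array([np.cos(a),np.sin(a)]); Z=np.array([-np.sin(a),np.cos(a)])
def rows(p,q,n): 
    d=(q-p)/n; return [round(float(d@X),4),round(float(d@Z),4)]
T=np.array([.5557,-.0850])
A=pt(.1255,41.6); print('A',rows(T,A,2))
for i in range(6): print('arc',41.6+27.2*i/6,rows(pt(.1255,41.6+27.2*i/6),pt(.1255,41.6+27.2*(i+1)/6),2))
print('out',rows(pt(.1255,68.8),pt(.1745,68.8),1), pt(.1745,68.8))
for i in range(3): print('swing',rows(pt(.1745,68.8+4*i),pt(.1745,72.8+4*i),2))
print('ease',rows(pt(.1745,80.8),pt(.1445,80.8),1))
E
python3 -m handwheel '[[[0,0,0,0]]]'
```

```text
A [-0.0032, -0.004]
arc 41.6 [0.004, -0.003]
arc 46.13333333333333 [0.0042, -0.0027]
arc 50.66666666666667 [0.0044, -0.0023]
arc 55.2 [0.0046, -0.002]
arc 59.733333333333334 [0.0047, -0.0016]
arc 64.26666666666667 [0.0048, -0.0012]
out [-0.0102, -0.0479] [0.53260349 0.0011905 ]
swing [0.006, -0.0011]
swing [0.0061, -0.0006]
swing [0.0061, -0.0002]
ease [0.0, 0.03]
time: 9.97
eef_pos: [0.5735, 0.0237, 0.0659]
ee_rot: [0.057, -0.057, -0.705, 0.705]
contact_force: [-0.2, 0.2, -3.2]
grip_width: 0.0248
```

```bash
python3 -m handwheel '[[[-0.0016,0,-0.002,0],[-0.0016,0,-0.002,0],[-0.0016,0,-0.002,0],[-0.0016,0,-0.002,0],[0,0,0,0],[0,0,0,0]]]' 
python3 -m handwheel '[[[0.004,0,-0.003,0],[0.004,0,-0.003,0],[0.0042,0,-0.0027,0],[0.0042,0,-0.0027,0],[0,0,0,0],[0,0,0,0]]]' 
python3 - <<'E'
from h import *
save('wrist','w8.png');o=get_obs();print(o['eef_pos'],o['contact_force'])
for c in('wrist','top'):
  if c=='top': save(c,'top8.png')
  for n,zz in dict(puller_tip=.0377,hook_eye=.045,hook_seat=.045,hook_tip=.045,guide_stud=.045,anchor_post=.045,spring_pin=.045).items():
    for d in mark_of(c,n)[:2]: print(c,n,round(d['conf'],2),np.round(d['location'],1),at(c,d['location'],zz)[:2].round(4))
im=cv2.imread('pics/w8.png')[0:240,230:550]; cv2.imwrite('pics/v8.png',cv2.resize(im,(800,600),interpolation=cv2.INTER_CUBIC))
E
```

```text
time: 10.47
eef_pos: [0.5806, 0.0303, 0.0652]
ee_rot: [0.057, -0.056, -0.705, 0.705]
contact_force: [-1.3, -2.1, -3.7]
grip_width: 0.0245
time: 10.97
eef_pos: [0.5663, 0.0448, 0.0658]
ee_rot: [-0.057, 0.057, 0.705, -0.705]
contact_force: [-1.0, -4.3, -5.8]
grip_width: 0.0247
[0.56648329 0.04461355 0.06577309] [-0.80091057 -1.9964614  -5.07558275]
wrist puller_tip 0.64 [321.3  29.3] [ 0.5484 -0.0632]
wrist hook_seat 0.42 [320.   24.9] [ 0.5491 -0.0632]
wrist anchor_post 0.97 [463.2  68.9] [ 0.4913 -0.037 ]
top puller_tip 0.74 [372.8 169.5] [ 0.544  -0.0684]
top hook_eye 0.72 [373.7 165.1] [ 0.5546 -0.07  ]
top hook_seat 0.5 [377.9 172.5] [ 0.5335 -0.0813]
top hook_tip 0.71 [377.6 178.4] [ 0.5166 -0.0801]
top guide_stud 0.56 [362.1 166.7] [ 0.5495 -0.0377]
top anchor_post 0.45 [378.2 178.5] [ 0.5163 -0.0818]
top spring_pin 0.73 [408.8 194.7] [ 0.4718 -0.1647]
```

View pics/v8.png

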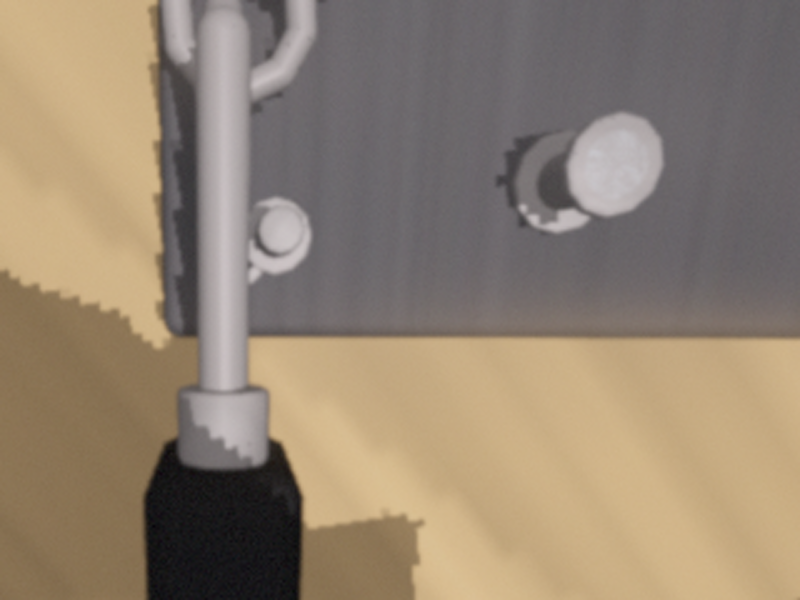

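```bash
python3 - <<'E'
from h import *
print('stud',at('wrist',(343.2,91.2),.05),'post',at('wrist',(476,65.2),.054), 'eye', at('wrist',(326.4,7),.045))
print(get_obs()['eef_pos'])
E
python3 -m handwheel '[[[0.0044,0,-0.0023,0],[0.0044,0,-0.0023,0],[0.0046,0,-0.002,0],[0.0046,0,-0.002,0],[0,0,0,0]]]' 
python3 -m handwheel '[[[0.0047,0,-0.0016,0],[0.0047,0,-0.0016,0],[0.0048,0,-0.0012,0],[0.0048,0,-0.0012,0],[0,0,0,0],[0,0,0,0]]]' 
python3 - <<'E'
from h import *
save('wrist','w9.png');o=get_obs();print(o['eef_pos'],o['contact_force'])
for c in('wrist','top'):
  if c=='top': save(c,'top9.png')
  for n,zz in dict(puller_tip=.0377,hook_eye=.045,hook_seat=.045,hook_tip=.045,guide_stud=.045,anchor_post=.045,spring_pin=.045).items():
    for d in mark_of(c,n)[:2]: print(c,n,round(d['conf'],2),np.round(d['location'],1),at(c,d['location'],zz)[:2].round(4))
a=cv2.imread('pics/w9.png')[0:200,200:500]; b=cv2.imread('pics/top9.png')[145:215,340:430]
cv2.imwrite('pics/v9.png',np.vstack([cv2.resize(a,(480,320)),cv2.resize(b,(360,280),interpolation=cv2.INTER_CUBIC)[:,:].copy().repeat(1,0) if 0 else cv2.copyMakeBorder(cv2.resize(b,(360,280),interpolation=cv2.INTER_CUBIC),0,0,0,120,0)]))
E
```

```text
stud [ 0.5435244 -0.0360677  0.05     ] post [ 0.49041614 -0.03684778  0.054     ] eye [ 0.54545449 -0.06904199  0.045     ]
[0.56663452 0.04447007 0.06572793]
time: 12.18
eef_pos: [0.5495, 0.0564, 0.0658]
ee_rot: [-0.056, 0.057, 0.705, -0.705]
contact_force: [-1.3, -3.6, -5.2]
grip_width: 0.0246
time: 12.68
eef_pos: [0.5322, 0.0646, 0.0658]
ee_rot: [-0.057, 0.057, 0.705, -0.705]
contact_force: [-1.7, -3.6, -2.5]
grip_width: 0.0246
[0.53237119 0.06447263 0.06581999] [-0.38176681 -4.48988696 -6.05720987]
wrist puller_tip 0.63 [318.9  27.6] [ 0.5152 -0.0442]
wrist puller_tip 0.37 [317.8 271.2] [0.5348 0.0728]
wrist hook_seat 0.37 [380.4  31.3] [ 0.4906 -0.037 ]
wrist guide_stud 0.93 [256.4  55.5] [ 0.5433 -0.0364]
wrist guide_stud 0.38 [382.5  32.9] [ 0.4898 -0.0363]
wrist anchor_post 0.65 [382.6  32.3] [ 0.4897 -0.0365]
wrist spring_pin 0.38 [255.8  56.8] [ 0.5436 -0.0359]
top puller_tip 0.67 [366.3 178. ] [ 0.5193 -0.05  ]
top puller_tip 0.54 [238.4 236.6] [0.3515 0.2963]
top hook_eye 0.44 [364.4 179.3] [ 0.5135 -0.0437]
top hook_seat 0.69 [370.  182.7] [ 0.5041 -0.059 ]
top hook_seat 0.54 [332.7 198.8] [0.4574 0.0434]
top hook_tip 0.65 [373.4 185.4] [ 0.4966 -0.0682]
top guide_stud 0.66 [359.4 168.4] [ 0.5445 -0.0302]
top anchor_post 0.61 [360.2 186.8] [ 0.4921 -0.0319]
top anchor_post 0.16 [323.3 172.8] [0.5304 0.0697]
top spring_pin 0.8 [407.4 195.6] [ 0.4692 -0.1607]
```

View pics/v9.png

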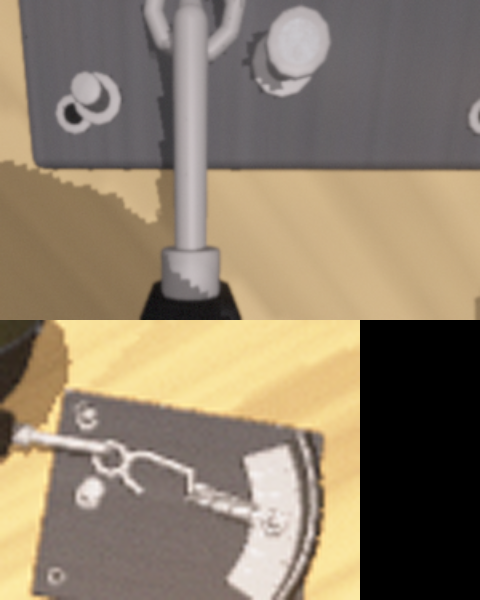

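```bash
python3 -m handwheel '[[[-0.0009,0,-0.004,0],[-0.0009,0,-0.004,0],[-0.0008,0,-0.004,0],[-0.0009,0,-0.004,0],[-0.0008,0,-0.004,0],[-0.0009,0,-0.004,0],[0,0,0,0]]]' 
python3 -m handwheel '[[[-0.0009,0,-0.004,0],[-0.0008,0,-0.004,0],[-0.0009,0,-0.004,0],[-0.0008,0,-0.004,0],[-0.0008,0,-0.004,0],[-0.0008,0,-0.004,0],[0,0,0,0],[0,0,0,0]]]' 
python3 - <<'E'
from h import *
save('wrist','w10.png');save('top','top10.png');o=get_obs();print(o['eef_pos'],o['contact_force'])
for n,zz in dict(puller_tip=.0377,hook_eye=.045,hook_seat=.045,hook_tip=.045,anchor_post=.045,spring_pin=.045).items():
    for d in mark_of('top',n)[:2]: print(n,round(d['conf'],2),np.round(d['location'],1),at('top',d['location'],zz)[:2].round(4))
a=cv2.imread('pics/w10.png')[0:200,200:500]; b=cv2.imread('pics/top10.png')[145:215,340:430]
cv2.imwrite('pics/v10.png',np.vstack([cv2.resize(a,(480,320)),cv2.copyMakeBorder(cv2.resize(b,(360,280),interpolation=cv2.INTER_CUBIC),0,0,0,120,0)]))
E
```

```text
time: 14.07
eef_pos: [0.5411, 0.0872, 0.0653]
ee_rot: [0.057, -0.056, -0.704, 0.705]
contact_force: [-1.0, -7.9, -6.2]
grip_width: 0.0244
time: 14.73
eef_pos: [0.5491, 0.1087, 0.0649]
ee_rot: [0.058, -0.056, -0.703, 0.706]
contact_force: [-4.3, -11.0, -3.7]
grip_width: 0.0246
[0.54911967 0.10860566 0.06490647] [ -3.81780513 -11.57777335  -5.15911326]
puller_tip 0.73 [351.2 172.9] [ 0.5333 -0.0081]
hook_eye 0.43 [353.9 172.6] [ 0.5322 -0.0149]
hook_seat 0.72 [356.4 175.1] [ 0.5252 -0.0217]
hook_tip 0.65 [360.7 181. ] [ 0.5085 -0.0335]
anchor_post 0.57 [361.3 188.8] [ 0.4865 -0.0349]
spring_pin 0.6 [407.2 197.2] [ 0.4647 -0.16  ]
spring_pin 0.52 [362.9 167.6] [ 0.5469 -0.0399]
```

View pics/v10.png

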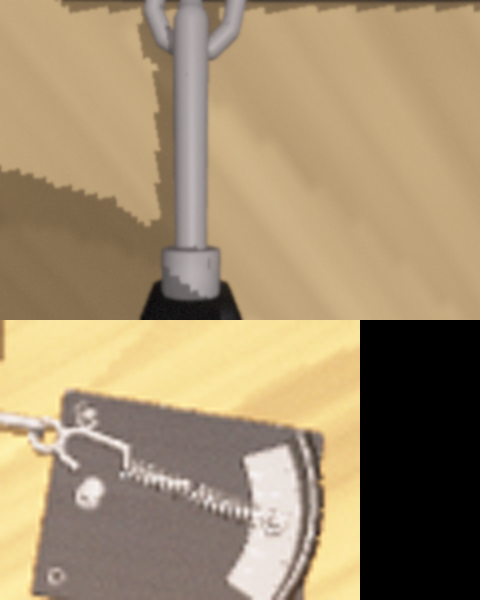

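```bash
python3 -m handwheel '[[[0.003,0,-0.0016,0],[0.003,0,-0.001,0],[0.003,0,-0.0006,0],[0.003,0,-0.0005,0],[0.003,0,-0.0004,0],[0.003,0,-0.0003,0],[0,0,0,0]]]' 
python3 -m handwheel '[[[0.003,0,-0.0002,0],[0.003,0,-0.0002,0],[0.003,0,-0.0002,0],[0.003,0,-0.0001,0],[0.003,0,-0.0001,0],[0.003,0,0,0],[0,0,0,0],[0,0,0,0]]]' 
python3 - <<'E'
from h import *
save('top','top11.png');o=get_obs();print(o['eef_pos'],o['contact_force'])
t=np.array(o['eef_pos'][:2])+.11*Rq(o['ee_rot'])[:2,2]; d=t-[.4695,-.1615]; print(t,np.hypot(*d),np.degrees(np.arctan2(d[1],d[0])))
b=cv2.imread('pics/top11.png')[145:215,330:430]
cv2.imwrite('pics/v11.png',cv2.resize(b,(600,420),interpolation=cv2.INTER_CUBIC))
E
```

```text
time: 15.72
eef_pos: [0.5319, 0.1158, 0.0651]
ee_rot: [0.058, -0.056, -0.703, 0.706]
contact_force: [-2.9, -9.1, -2.6]
grip_width: 0.0247
time: 16.38
eef_pos: [0.5147, 0.1195, 0.0652]
ee_rot: [0.058, -0.056, -0.703, 0.706]
contact_force: [-0.1, -11.4, -6.8]
grip_width: 0.0246
[0.51474576 0.11944841 0.06519438] [ -0.10883755 -11.1073733   -6.72612362]
[0.4971039  0.01087325] 0.17456951011348312 80.90188757334094
```

View pics/v11.png

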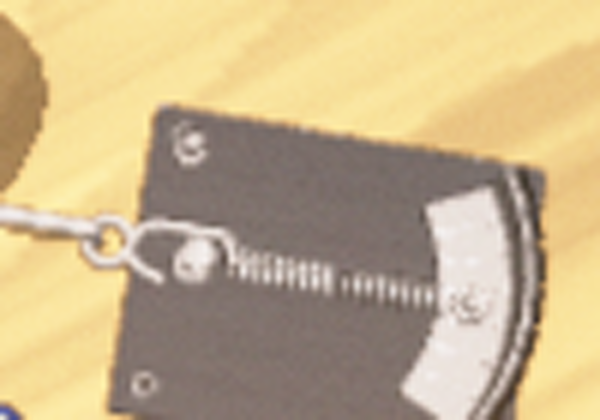

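```bash
python3 -m handwheel '[[[0,0,0.0025,0],[0,0,0.0025,0],[0,0,0.0025,0],[0,0,0.0025,0],[0,0,0.0025,0],[0,0,0.0025,0],[0,0,0.0025,0],[0,0,0.0025,0]]]' 
python3 -m handwheel '[[[0,0,0.0015,0],[0,0,0.0015,0],[0,0,0.001,0],[0,0,0,0],[0,0,0,0]]]' 
python3 -m handwheel '[[[0,0,0.001,0],[0,0,0.001,0],[0,0,0.001,0],[0,0,0,0],[0,0,0,0]]]' 
python3 -m handwheel '[[[0,0,0.001,0],[0,0,0.001,0],[0,0,0,0],[0,0,0,0]]]' 
python3 - <<'E'
from h import *
save('top','top12.png');o=get_obs();print(o['eef_pos'],o['contact_force'])
t=np.array(o['eef_pos'][:2])+.11*Rq(o['ee_rot'])[:2,2]; d=t-[.4695,-.1615]; print(t,np.hypot(*d),np.degrees(np.arctan2(d[1],d[0])))
E
```

```text
time: 17.1
eef_pos: [0.5119, 0.1003, 0.0655]
ee_rot: [0.057, -0.056, -0.704, 0.706]
contact_force: [-1.0, -10.6, -5.7]
grip_width: 0.0247
time: 17.52
eef_pos: [0.5114, 0.0967, 0.0655]
ee_rot: [0.057, -0.057, -0.704, 0.705]
contact_force: [-1.3, -5.6, 0.4]
grip_width: 0.0245
time: 17.93
eef_pos: [0.5115, 0.0952, 0.0662]
ee_rot: [-0.056, 0.057, 0.705, -0.704]
contact_force: [1.3, -2.3, -5.6]
grip_width: 0.0244
time: 18.27
eef_pos: [0.5108, 0.0925, 0.0658]
ee_rot: [-0.057, 0.057, 0.705, -0.705]
contact_force: [-0.3, -0.2, -2.4]
grip_width: 0.0246
[0.51080782 0.09245992 0.0657406 ] [ 0.84828952  0.09503683 -3.0214901 ]
[ 0.49319542 -0.01612094] 0.14729746840452274 80.74273130433025
```

```bash
python3 -m handwheel '[[[0,0,0.0012,0],[0,0,0.0013,0],[0,0,0,0],[0,-0.003,0,0],[0,-0.003,0,0],[0,-0.004,0,0],[0,0,0,0]]]' 
python3 -m handwheel '[[[0,-0.006,0,0],[0,-0.01,0,0],[0,-0.015,0,0],[0,-0.02,0,0],[0,-0.02,0,0],[0,0,0,0]]]' 
python3 - <<'E'
from h import *
o=get_obs();print(o['eef_pos'],o['contact_force']);save('wrist','w13.png');save('top','top13.png')
for n,zz in dict(hook_eye=.045,hook_seat=.045,hook_tip=.045,anchor_post=.045,spring_pin=.045).items():
  for c in('wrist','top'):
    for d in mark_of(c,n)[:2]: print(c,n,round(d['conf'],2),np.round(d['location'],1),at(c,d['location'],zz)[:2].round(4))
a=cv2.imread('pics/w13.png')[0:200,200:500]; b=cv2.imread('pics/top13.png')[145:215,330:430]
cv2.imwrite('pics/v13.png',np.vstack([cv2.resize(a,(450,300)),cv2.resize(b,(450,290),interpolation=cv2.INTER_CUBIC)]))
E
```

```text
time: 18.9
eef_pos: [0.511, 0.0901, 0.0771]
ee_rot: [-0.056, 0.057, 0.705, -0.705]
contact_force: [1.1, -0.4, -1.9]
grip_width: 0.0247
time: 19.4
eef_pos: [0.5125, 0.0903, 0.1527]
ee_rot: [-0.054, 0.059, 0.706, -0.704]
contact_force: [0.9, 1.1, -1.8]
grip_width: 0.0247
[0.51253846 0.09034425 0.15266815] [ 0.85007188  1.14106623 -1.76153409]
wrist hook_eye 0.83 [325.5  55.7] [ 0.4882 -0.0197]
wrist hook_eye 0.71 [319.   27.2] [ 0.4898 -0.0371]
top hook_eye 0.47 [357.9 185. ] [ 0.4971 -0.0257]
top hook_eye 0.31 [366.5 191.1] [ 0.4803 -0.0491]
wrist hook_seat 0.68 [323.   27.6] [ 0.4868 -0.0366]
top hook_seat 0.58 [360.  186.7] [ 0.4924 -0.0314]
wrist hook_tip 0.86 [343.4  16.8] [ 0.4729 -0.0406]
wrist hook_tip 0.26 [321.2  28.1] [ 0.4881 -0.0366]
top hook_tip 0.46 [364.6 192.3] [ 0.4768 -0.0438]
wrist anchor_post 0.61 [324.2  27.6] [ 0.4863 -0.0366]
top anchor_post 0.9 [359.1 187.4] [ 0.4904 -0.0289]
top spring_pin 0.93 [407.4 197.2] [ 0.4647 -0.1606]
top spring_pin 0.31 [364. 193.] [ 0.4748 -0.0422]
```

View pics/v13.png

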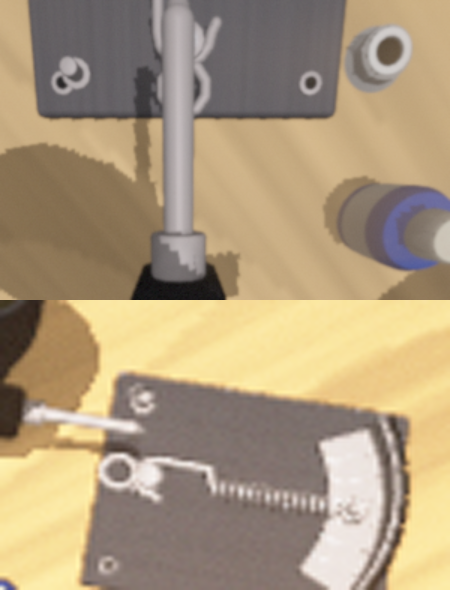

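```bash
python3 - <<'E'
from h import *
for p in((210,172),(249,151),(288,130),(430,132)): print(p,at('top',p,.016)[:2].round(3))
plan([.55,.125,.090],170.8,5)
m=[d for d in mark_of('top','setting_ring_mid')[:2]]; print([(d['conf'],at('top',d['location'],.026)) for d in m])
E
```

```text
(210, 172) [0.536 0.391]
(249, 151) [0.6   0.283]
(288, 130) [0.666 0.173]
(430, 132) [ 0.666 -0.24 ]
from [0.5103 0.0899 0.1464] 170.8 n 5
[[[-0.0067,0.0113,-0.0082,-0.0],[-0.0067,0.0113,-0.0082,-0.0],[-0.0067,0.0113,-0.0082,-0.0],[-0.0067,0.0113,-0.0082,-0.0],[-0.0067,0.0113,-0.0082,-0.0]]]
[(0.78, array([0.49681393, 0.22479386, 0.026     ]))]
```

```bash
python3 -m handwheel '[[[-0.0067,0.005,-0.0082,0],[-0.0067,0.0113,-0.0082,0],[-0.0067,0.0113,-0.0082,0],[-0.0067,0.0113,-0.0082,0],[-0.0067,0.0113,-0.0082,0],[0,0.02,0,0],[0,0.02,0,0],[0,0,0,0]]]' 
python3 -m handwheel '[[[0,0.005,0,0],[0,0.003,0,0],[0,0,0,0],[0,0,0,0]]]'
python3 -m handwheel '[[[0,0.001,0,0],[0,0.001,0,0],[0,0,0,0],[0,0,0,0]]]'
```

```text
time: 20.72
eef_pos: [0.5475, 0.1243, 0.0515]
ee_rot: [0.06, -0.054, -0.704, 0.706]
contact_force: [-0.3, -0.2, -3.9]
grip_width: 0.0242
time: 21.05
eef_pos: [0.5505, 0.1252, 0.0497]
ee_rot: [-0.056, 0.057, 0.705, -0.705]
contact_force: [-0.9, 0.2, -2.5]
grip_width: 0.025
time: 21.38
eef_pos: [0.5501, 0.1251, 0.0467]
ee_rot: [-0.057, 0.057, 0.705, -0.705]
contact_force: [-0.8, -0.7, -2.9]
grip_width: 0.0246
```

```bash
python3 -m handwheel '[[[0,0.0007,0,0],[0,0,0,0],[0,0,0,0]]]'
python3 -m handwheel '[[[0,0.0007,0,0],[0,0,0,0],[0,0,0,0]]]'
```

```text
time: 21.63
eef_pos: [0.5502, 0.1251, 0.0461]
ee_rot: [0.057, -0.057, -0.705, 0.705]
contact_force: [-0.4, 0.4, -0.9]
grip_width: 0.0244
time: 21.88
eef_pos: [0.5503, 0.1251, 0.0461]
ee_rot: [0.056, -0.057, -0.705, 0.705]
contact_force: [-4.1, -0.6, 5.7]
grip_width: 0.0248
```

Now resting on the board. Release and withdraw.

```bash
python3 -m handwheel '[[[0,-0.0005,0,0],[0,0,0,0],[0,0,0,0],[0,0,0,0],[0,0,0,0],[0,0,0,0]]]' 0.6
python3 -m handwheel '[[[0,-0.01,0,0],[0,-0.02,0,0],[0,-0.03,0,0],[0,-0.03,0,0],[0,-0.03,0,0],[0,-0.02,0,0],[0,0,0,0]]]'
python3 - <<'E'
from h import *
print(get_obs()['contact_force']);save('wrist','w14.png');save('top','top14.png');save('scene','scene14.png')
for n,zz in dict(puller=.016,puller_tip=.018,hook_eye=.045,ink_bottle_mid=.057,wheel_nut_mid=.0255,v_block_mid=.033,setting_ring_mid=.026).items():
    for d in mark_of('top',n)[:1]: print(n,round(d['conf'],2),np.round(d['location'],1),at('top',d['location'],zz)[:2].round(4))
a=cv2.imread('pics/w14.png'); b=cv2.imread('pics/top14.png')[130:260,210:440]
cv2.imwrite('pics/v14.png',np.vstack([cv2.resize(a,(480,300)),cv2.resize(b,(480,290),interpolation=cv2.INTER_CUBIC)]))
E
```

```text
time: 22.38
eef_pos: [0.55, 0.125, 0.0455]
ee_rot: [0.057, -0.057, -0.705, 0.705]
contact_force: [-1.3, 0.2, 0.5]
grip_width: 0.0512
time: 22.97
eef_pos: [0.5521, 0.1254, 0.1926]
ee_rot: [-0.054, 0.06, 0.706, -0.704]
contact_force: [0.3, 0.2, 0.7]
grip_width: 0.0516
[0.27464816 0.21110509 0.66219661]
puller 0.65 [302.8 166.6] [0.556  0.1276]
puller_tip 0.67 [343.5 172.3] [0.5403 0.0118]
hook_eye 0.44 [355.7 185.7] [ 0.495  -0.0196]
ink_bottle_mid 0.68 [326.3 220.5] [0.3956 0.0607]
wheel_nut_mid 0.57 [356.1 223.5] [ 0.3932 -0.0221]
v_block_mid 0.31 [354.7 187. ] [ 0.4943 -0.0181]
setting_ring_mid 0.55 [267.  186.1] [0.4951 0.2261]
```

```bash
python3 - <<'E'
from h import *
for n,zz in dict(v_block_mid=.033,setting_ring_mid=.026,anchor_post=.045,hook_seat=.045,puller=.016).items():
  for c in('scene','wrist'):
    for d in mark_of(c,n)[:1]: print(c,n,round(d['conf'],2),np.round(d['location'],1),at(c,d['location'],zz)[:2].round(4))
print(close_job())
E
```

```text
scene v_block_mid 0.61 [285.2 269.3] [0.3377 0.3072]
wrist v_block_mid 0.94 [525.3 315. ] [0.3532 0.2897]
scene setting_ring_mid 0.73 [268.4 226.8] [0.504 0.214]
wrist setting_ring_mid 0.62 [390.5 272.8] [0.4896 0.2206]
scene anchor_post 0.76 [346.2 189. ] [ 0.4924 -0.0449]
scene hook_seat 0.65 [345.8 189.3] [ 0.4918 -0.0425]
scene puller 0.79 [284.9 211.5] [0.5555 0.1208]
wrist puller 0.61 [324.9 187.7] [0.5437 0.1213]
the job is handed in; nothing more can be done
None
```

The hook is seated on the anchor post, the puller is lying on the board, and the job is handed in after about 23 s of the 58 s. I used the puller to swing the spring in past the stud on the spring-pin side. I then drew the hook out between stud and post to about 52 mm stretch, swung it across behind the post and eased it back in small steps. The puller now lies near (0.55, 0.125), with its tip about 30–40 mm clear of the jig.

**Hook seating:** the pull faded from about 11 N to about 0 N as I eased back. That was within a few millimetres of where the seated position predicts, so the hook did not snap back. The picture taken after lifting the pin out shows the hook's bowl round the post, and afterwards the scene camera put the hook seat and post about 2.5 mm apart.

**Puller and robot:** I set the puller down until it pressed lightly on the board. After I opened the fingers and raised the arm, the force read about zero.

**Bystanders:** the ink bottle, wheel nut and setting ring read within about 1–1.5 cm of where they started, which is the spread between cameras. The V-block was the least certain: the top camera mistook something on the jig for it, with low confidence. The scene and wrist cameras placed it within about 1–1.5 cm of its first position.

**Not checked:** I could not view the last picture because I had reached the limit of 12, so the final state after release rests on the detector numbers and force readings only.

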